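# Lock the tube rack onto the mixer with its cam lock

### The arm

A 6-joint arm with a two-finger parallel gripper is mounted at the origin on the work surface. World frame = base frame: x ahead of the robot, y to its left, z up, the work surface at z = 0. Lengths are in m, angles in rad, forces in N, time in s.
With the tool pointing down it reaches from about 0.35 to 0.85 m from the base axis. Payload 8.1 kg.
Tool frame: the origin (TCP) lies between the finger pads; the fingertips stand 17 mm ahead of it and the grasp point (between the pads) lies 2 mm behind it; y points along the fingers, x is the direction in which the jaws open and shut, and the axes are right-handed (so a half turn about y gives the same grasp; the last joint's range is limited). The gripper opens to 93 mm and grips with 3 to 60 N. Pads are 15 mm wide; open, the fingers measure 128 mm over their backs; the gripper's body (75 mm by 188 mm) begins 65 mm behind the grasp point.
Start: joints at [-1.204, 0.13, 1.488, -0, 1.523, -0.085], TCP at [0.262, -0.54, 0.236] pointing down, gripper open.
Joint ranges: [-2.96, 2.96], [-0.89, 2.26], [0.02, 2.5], [-1.34, 4.48], [0, 2.73], [-2.66, 2.66]. Speed limits (rad/s): [2.39, 2.39, 2.79, 3.14, 3.14, 3.14].

### API

Orientations are given as a rotation vector (axis times angle).
In Python, from workcell import robot gives the robot as it stands.
- The arm moves only by the shell command python3 -m pendant 'ROWS' [OPENING]. ROWS is JSON, a list that holds one entry, the list of rows, each a list of 6 numbers: the shift along the tool's x, y, z scaled (see below), then the turn, a rotation vector about the tool's x, y, z scaled (see below). A call has 1 to 5 rows; each row is the pose to reach, as a shift and turn from the pose measured when the call began, along the tool's axes at that moment; what a row does not reach only later rows make up. The controller multiplies each number of a shift by 0.15 m and each number of a turn by 60 degrees. A row lasts 1/8 s, in which the tool goes at most 62.5 mm and 10.7 degrees, less where a joint would pass 70% of its speed; a pose out of reach is approached as far as the arm can. A call with a number of a shift or a turn outside -1 to 1 is refused whole. A call with a gripper value outside its range is refused whole. OPENING is the opening, from 0 (shut) to 1 (fully open), set as the call begins (- or left out, the last holds). The fingers move at their own pace and stop on an object; the grip force is fixed at half the most. Time passes only in rows, so rows that repeat a pose let the fingers close. It gives the time, the measured TCP pose, the force and the opening at its end, in the units of the state.
- robot.read_state(): the state, without advancing time (a new reading comes with each control period).
- robot.capture(name): name is "scene" or "top" or "wrist"; returns (picture, depth): 420x560x3 uint8, red, green, blue; 420x560 float32, m along the optical axis (not along the pixel's ray), 0 where there is no reading.
- robot.camera_model(name): a dict with "fx", "fy", "cx", "cy" (pixels), "R" (3x3) and "t" (3): a world point X has camera coordinates R X + t; the wrist camera has in their place "tool_from_camera" (4x4, takes a point from camera to tool coordinates, whose origin is the TCP and whose axes are the tool frame's). Camera axes: x right, y down, z forward; pixel columns grow to the right and rows downward; lengths in m; the calibration is good to about 2 mm. A picture is of the moment at which its call begins: read the wrist's pose just before it. camera_model takes no time and is no camera call.
- robot.hand_in(): hands the job in, once; it reports no verdict.
The state is a dict: "t": time; "joint_pos": joint angles; "joint_velocities": joint speeds; "tau": joint torques, N m; "tcp_pos": TCP position; "tcp_rot": TCP orientation; "wrist_force": force on the tool from outside, world axes, zero at the start; "ft_torque": the same for the moment, N m; "grip_width": opening from 0.0 (shut) to 1.0 (fully open).
Only numpy, scipy, OpenCV 4.12 (cv2) and the standard library are available. Lean on these libraries where they do the work, as an engineer would, in place of code of your own. Each camera call takes 0.05 s, during which the arm holds its last target.

### The job

Turn the mixer's cam lock back to open, slide the loose tube rack along its tray until the stud's head is inside the mouth of the cam, then turn the cam clockwise until it has drawn the rack tight against both stop posts and stays locked. Keep the rack flat on the tray, leave the other things on the bench where they are, and let go of everything at the end.

Things in the scene. Friction and masses are not known exactly. Their poses are not given: they have to be found in the camera images.
- dock: Fixed tray of a bench mixer. Origin: on the cam's upright axis at bench height; z up. Aluminium plate 128 mm wide (x), y = -215 to +80, top 8 mm above the bench. The rack slides on it along y between two guides (inner faces x = -56.5 and +56.5, tops 20 mm up, y = -211 to -36). White drive housing 148 x 90 mm, top 62 mm up, at y = 80 to 170.
- stop_mid (a point): Midway between the two dark steel stop posts, in the plane of their faces (dock x = 0, y = -36 mm), 22 mm above the bench. The rack's front face must end against both. Each post spans x = 16 to 56 mm to its side, top 30 mm up; the stud passes between them. A rubber spring buffer (12 mm across) at x = -40 and +40 stands 6 mm out of each post; pushed flush it pushes back with 5 N.
- cam (a joint): Cam angle, rad: 0 = open, at its stop, mouth towards the rack (dock -y); grows clockwise seen from above, to a stop at 2.6. The head passes the mouth only below 0.35. The rim pulls steeply up to 1.25 (let go before that, it may be pushed back), then gently; past 1.3 it stays as left. Rack tight on both posts from about 2.4 on. Turning takes about 0.1 N m. Starts empty, part-closed, at 0.8 to 1.4.
- cam_grip (a point): On the cam's axis, 64 mm above the bench, where its wing is to be held; turns with the cam. The wing: black upright bar 12 mm thick (this point's x), 44 to 72 mm above the bench; its longer, pointed end (36 mm from the axis, -y) points to the mouth, its blunt end (+y) is 22 mm long.
- cam_mouth (a point): Centre of the cam's mouth, a gap about 30 mm wide in its rim, 24 mm from the axis and 22 mm above the bench; turns with the cam. The steel rim is snail-shaped, about 58 mm across, 12 to 32 mm above the bench, in two storeys with a 7 mm slot between, along which the stud's shank passes.
- rack: Loose grey tube rack, 0.45 kg, 110 (x) x 90 (y) x 26 mm, two rows of white caps (tops 32 mm above its underside) and a carrying bar. Origin: centre of its underside, 8 mm above the bench; front face at y = +45. It starts on the tray, about 1.5 mm clear of each guide, facing the posts, its front 38 to 70 mm from them. It meets the buffers 6 mm from the posts.
- rack_grip (a point): Centre of the rack's carrying bar, 62 mm above the rack's underside (70 mm above the bench). Bar: 84 mm along the rack's x, 14 mm thick along y, 20 mm high, on two steel pillars.
- stud_head (a point): Centre of the round steel head (ball, 14 mm across) of the stud on the rack's front face: 5 mm shank, head 29 mm in front of the face, 14 mm above the rack's underside. It is 7 mm from the cam axis when the rack is tight; a head within 16 mm of the axis (rack within 9 mm of the posts) is caught by the cam as it turns.
- face_a (a point): Left-hand edge (rack -x) of the rack's front face, 14 mm above its underside. Tight: dock y = -36 mm.
- face_b (a point): The same on the right-hand edge (rack +x) of the front face.
- mouse: Bystander: black computer mouse, 105 (x) x 60 x 34 mm. Origin: centre of its underside.
- reagent: Bystander: capped reagent bottle, 60 mm across, 120 mm tall. Origin: centre of its underside.
- slide_box: Bystander: flat closed slide box, 90 x 170 x 33 mm. Origin: centre of its underside.
Things that resemble listed ones, but are neither listed nor needed, are in the scene too. Leave any red look-alike of the rack alone.

How it is judged:
By the outcome, as a careful person would: the job done as asked, in the order asked, and still so for the second after the job is handed in, with the robot touching nothing.
It also fails if it takes over 59 s, if anything falls off the work surface, if the arm or the gripper's body presses on something with over 40 N, if the wrist force passes 120 N, or if a joint passes its speed limit or range.

## Working session

There is one attempt and no reset: what is moved stays moved. The work goes in short steps, Python scripts to look and compute and a shell command to move; the robot and the scene stay as the last step left them, time stands still between calls to the robot, and variables do not carry over. Pictures are saved under pics/ and viewed, and the job is handed in when it is done.

```bash
ls; mkdir -p pics; python3 - <<'E'
from workcell import robot
import cv2,numpy as np
s=robot.read_state();print(s)
for n in("scene","top"):
    p,d=robot.capture(n);np.save(f"pics/{n}0.npy",d);cv2.imwrite(f"pics/{n}0.png",p[:,:,::-1]);m=robot.camera_model(n);print(n,m)
print(robot.camera_model("wrist"))
E
```

```text
pics
{'t': 0.0, 'joint_pos': array([-1.20444465e+00,  1.31169514e-01,  1.48928411e+00,  4.75431845e-06,
        1.52298163e+00, -8.53840764e-02]), 'joint_velocities': array([ 0.00010801, -0.00010081, -0.00128452,  0.00026248,  0.0006907 ,
       -0.00178077]), 'tau': array([ 1.04515522e-03, -5.59831274e+01, -4.91765463e+01,  7.68682547e-02,
        3.54440894e-02, -1.52534649e-04]), 'tcp_pos': array([ 0.26175374, -0.53929622,  0.23457977]), 'tcp_rot': array([-1.38854199,  0.87141301, -0.86900354]), 'wrist_force': array([0.88801299, 0.27470904, 0.44478204]), 'ft_torque': array([-0.01971638, -0.06576252,  0.05375558]), 'grip_width': 0.9998003625274785}
scene {'fx': 386.4949171986102, 'fy': 386.4949171986102, 'cx': 279.70062187326903, 'cy': 211.78959143072427, 'R': array([[ 0.88460689,  0.46632285,  0.00369418],
       [ 0.34187929, -0.64311121, -0.68522005],
       [-0.317158  ,  0.60741335, -0.72832673]]), 't': array([-0.47266091, -0.13018837,  1.38681265])}
top {'fx': 396.42394546457956, 'fy': 396.42394546457956, 'cx': 275.73006527812817, 'cy': 210.13102859196331, 'R': array([[ 0.00897912, -0.99956391, -0.02813115],
       [-0.9831291 , -0.00368473, -0.18287593],
       [ 0.18269252,  0.02929862, -0.98273345]]), 't': array([0.03402725, 0.51841998, 0.90319019])}
{'fx': 302.9235297321244, 'fy': 302.9235297321244, 'cx': 279.8960020884456, 'cy': 204.50804608333985, 'tool_from_camera': array([[ 9.99999786e-01,  2.27729792e-04, -6.13757298e-04,
         3.64411510e-04],
       [ 6.53293516e-04, -2.86958429e-01,  9.57942813e-01,
        -1.49033754e-01],
       [ 4.20292871e-05, -9.57943009e-01, -2.86958516e-01,
         7.98257613e-02],
       [ 0.00000000e+00,  0.00000000e+00,  0.00000000e+00,
         1.00000000e+00]])}
```

View pics/scene0.png

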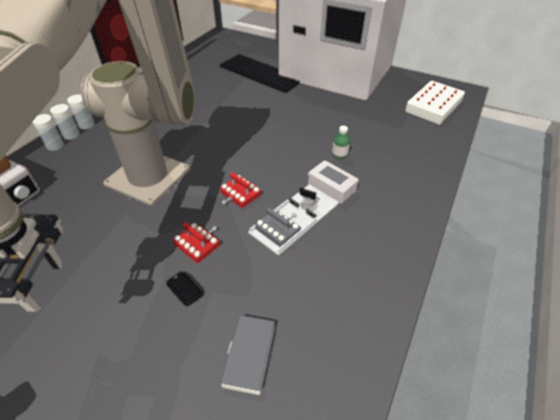

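View pics/top0.png

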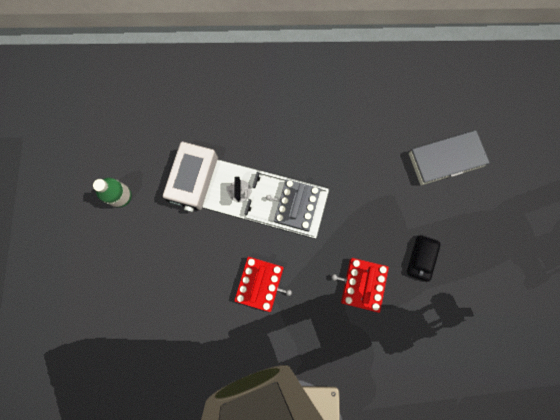

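The top view shows the tray at about (250,190), housing (192,175), black cam wing (238,188) and grey rack with its bar (297,203). The red look-alikes are at (260,284) and (367,285).

```bash
python3 - <<'E'
import cv2
p=cv2.imread("pics/top0.png")[130:250,155:345]
cv2.imwrite("pics/crop_top0.png",cv2.resize(p,None,fx=4.2,fy=4.2,interpolation=cv2.INTER_CUBIC))
p=cv2.imread("pics/scene0.png")[150:260,240:370]
cv2.imwrite("pics/crop_sc0.png",cv2.resize(p,None,fx=5,fy=5,interpolation=cv2.INTER_CUBIC))
E
```

```text
(no output)
```

View pics/crop_top0.png

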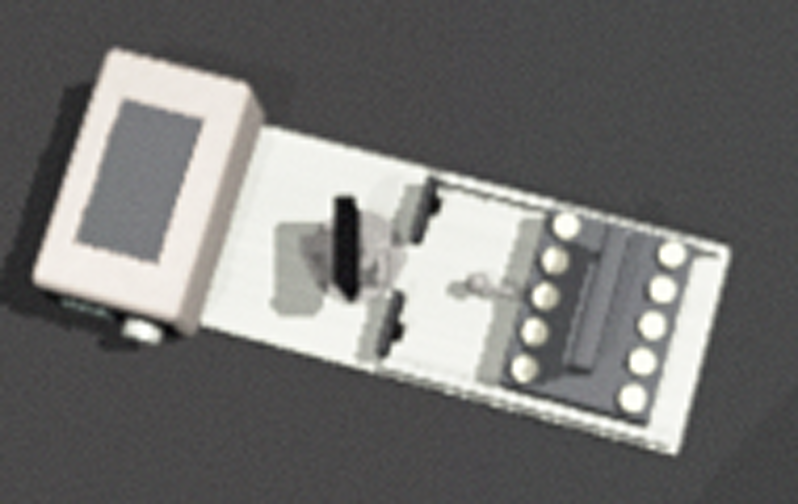

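View pics/crop_sc0.png

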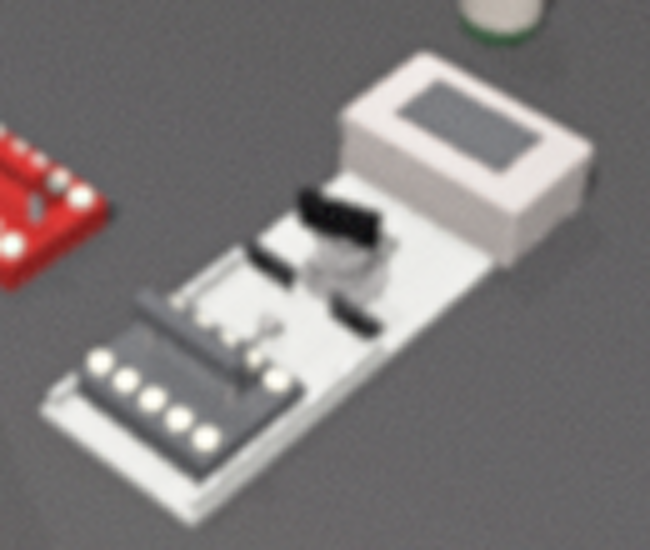

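```bash
cat > h.py <<'E'
import numpy as np,cv2
from workcell import robot
from scipy.spatial.transform import Rotation as Ro
def ray(cam,px,z,pose=None):
    m=robot.camera_model(cam)
    d=np.array([(px[0]-m["cx"])/m["fx"],(px[1]-m["cy"])/m["fy"],1.])
    if cam=="wrist":
        T=np.array(m["tool_from_camera"]);R=Ro.from_rotvec(pose[1]).as_matrix()
        o=R@T[:3,3]+pose[0];d=R@T[:3,:3]@d
    else:
        o=-m["R"].T@m["t"];d=m["R"].T@d
    return o+d*(z-o[2])/d[2]
def proj(cam,X,pose=None):
    m=robot.camera_model(cam)
    if cam=="wrist":
        T=np.array(m["tool_from_camera"]);R=Ro.from_rotvec(pose[1]).as_matrix()
        c=T[:3,:3].T@(R.T@(np.asarray(X)-pose[0])-T[:3,3])
    else: c=m["R"]@X+m["t"]
    return np.array([m["fx"]*c[0]/c[2]+m["cx"],m["fy"]*c[1]/c[2]+m["cy"]])
E
python3 - <<'E'
from h import *
c=lambda u,v:(155+u/4.2,130+v/4.2)
s=lambda u,v:(240+u/5,150+v/5)
for n,p,z in [("endR",c(730,247),.008),("endL",c(677,453),.008),("upedge",c(262,125),.008),("loedge",c(205,325),.008),
 ("hous1",c(115,50),.062),("hous2",c(248,83),.062),("hous3",c(185,325),.062),("hous4",c(37,280),.062),
 ("wing a",c(345,200),.072),("wing b",c(348,298),.072),("bar a",c(615,225),.08),("bar b",c(578,368),.08),("postR",c(437,180),.03),("postL",c(400,325),.03)]:
    print(n,ray("top",p,z).round(4))
for n,p,z in [("endL",s(45,405),.008),("endR",s(190,522),.008),("winga",s(300,205),.072),("wingb",s(378,232),.072)]:
    print("scene",n,ray("scene",p,z).round(4))
st=robot.read_state();R=Ro.from_rotvec(st["tcp_rot"]).as_matrix();print(R.round(3))
E
```

```text
endR [ 0.5808 -0.0947  0.008 ]
endL [ 0.4566 -0.0618  0.008 ]
upedge [0.6571 0.1901 0.008 ]
loedge [0.5321 0.2199 0.008 ]
hous1 [0.6855 0.2682 0.062 ]
hous2 [0.6652 0.1892 0.062 ]
hous3 [0.5216 0.2197 0.062 ]
hous4 [0.5475 0.3059 0.062 ]
wing a [0.5922 0.1293 0.072 ]
wing b [0.5354 0.1261 0.072 ]
bar a [ 0.5758 -0.0233  0.08  ]
bar b [ 0.4949 -0.0028  0.08  ]
postR [0.616  0.0804 0.03  ]
postL [0.5282 0.1005 0.03  ]
scene endL [ 0.4583 -0.06    0.008 ]
scene endR [ 0.5801 -0.0976  0.008 ]
scene winga [0.5468 0.1144 0.072 ]
scene wingb [0.6007 0.1153 0.072 ]
[[ 0.437 -0.001  0.9  ]
 [-0.9    0.002  0.437]
 [-0.002 -1.     0.   ]]
```

```bash
python3 -m pendant '[[[-0.23,0,0.29,0,0,0],[-0.46,0,0.58,0,0,0],[-0.69,0,0.87,0,0,0]]]'; python3 -m pendant '[[[-0.23,0,0.29,0,0,0],[-0.46,0,0.58,0,0,0],[-0.69,0,0.87,0,0,0]]]' 0.45; python3 -m pendant '[[[-0.23,0,0.29,0,0,0],[-0.46,0,0.58,0,0,0],[-0.69,0,0.87,0,0,0]]]'
```

```text
t: 0.48
tcp_pos: [0.3343, -0.3876, 0.2343]
tcp_rot: [-1.388, 0.872, -0.869]
wrist_force: [0.5, -0.1, 0.2]
grip_width: 0.999
t: 0.85
tcp_pos: [0.4069, -0.2357, 0.2343]
tcp_rot: [-1.388, 0.873, -0.869]
wrist_force: [0.3, -1.0, 0.2]
grip_width: 0.727
t: 1.23
tcp_pos: [0.4795, -0.0839, 0.2343]
tcp_rot: [-1.388, 0.873, -0.869]
wrist_force: [0.6, -0.8, -0.2]
grip_width: 0.457
```

```bash
python3 -m pendant '[[[-0.22,0.07,0.23,0,0.13,0],[-0.44,0.14,0.46,0,0.26,0],[-0.66,0.2,0.69,0,0.37,0],[-0.66,0.2,0.69,0,0.37,0]]]'; python3 - <<'E'
from h import *
s=robot.read_state();print(s["tcp_pos"],s["tcp_rot"],s["joint_pos"].round(3),Ro.from_rotvec(s["tcp_rot"]).as_matrix().round(3).tolist())
p,d=robot.capture("wrist");np.save("pics/w1.npy",d);np.savez("pics/w1pose.npz",p=s["tcp_pos"],r=s["tcp_rot"])
cv2.imwrite("pics/w1.png",p[:,:,::-1])
E
```

```text
t: 1.72
tcp_pos: [0.5291, 0.0533, 0.203]
tcp_rot: [-1.24, 1.165, -1.156]
wrist_force: [0.1, -0.3, 0.1]
grip_width: 0.447
[0.52905919 0.05328612 0.20303334] [-1.23998096  1.16484022 -1.15628753] [ 0.002 -0.034  1.717  0.003  1.462  1.506] [[0.066, -0.004, 0.998], [-0.998, 0.003, 0.066], [-0.003, -1.0, -0.004]]
```

View pics/w1.png

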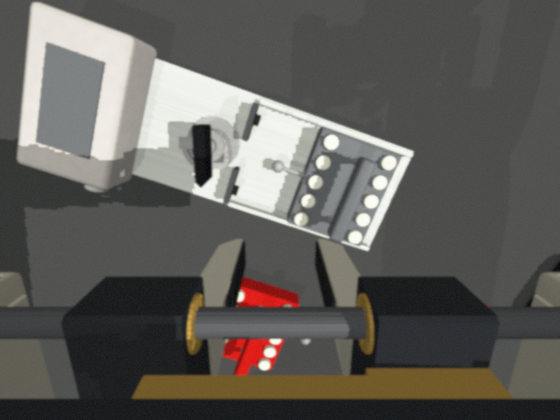

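The wrist view shows the wing from (202,125) to its pointed end (203,187), posts at (252,120) and (232,185), the stud head at (279,166), and the rack bar from (367,160) to (340,210).

```bash
python3 - <<'E'
import cv2
p=cv2.imread("pics/w1.png")
a=cv2.resize(p[90:270,140:430],None,fx=2.75,fy=2.75,interpolation=cv2.INTER_CUBIC)
cv2.imwrite("pics/w1c.png",a)
E
```

```text
(no output)
```

View pics/w1c.png

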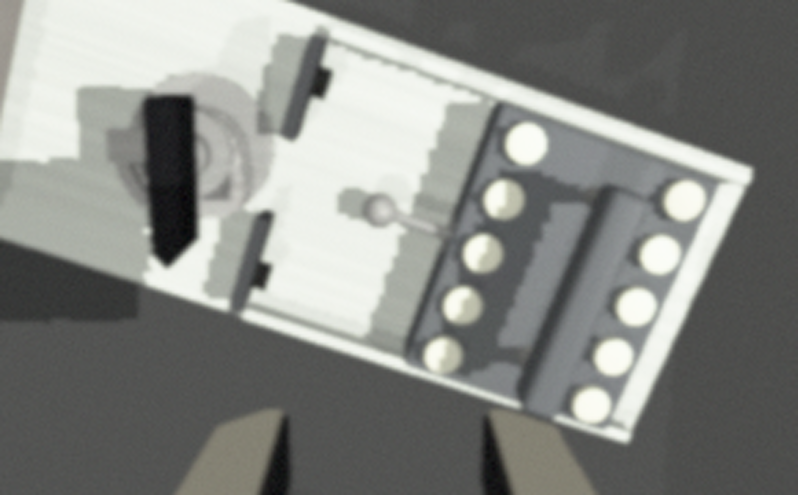

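```bash
python3 - <<'E'
from h import *
z=np.load("pics/w1pose.npz");P=(z["p"],z["r"])
c=lambda u,v:(140+u/2.75,90+v/2.75)
r=lambda u,v,h:ray("wrist",c(u,v),h,P)[:2]
eR=r(752,170,.008);eL=r(628,440,.008);print("ends",eR,eL,np.linalg.norm(eR-eL))
blunt=r(164.5,97,.072);tip=r(168,266,.072);d=tip-blunt;print("wing",blunt,tip,np.linalg.norm(d))
ax=blunt+d/np.linalg.norm(d)*.022;h=np.degrees(np.arctan2(d[1],d[0]));print("axis from wing",ax,h)
x=(eR-eL)/np.linalg.norm(eR-eL);y=np.array([-x[1],x[0]]);o=(eR+eL)/2+.215*y
print("dock o",o,"yaw",np.degrees(np.arctan2(x[1],x[0])))
ba=r(628,192,.08);bb=r(543,408,.08);print("bar ends(front R, back L)",ba,bb,np.linalg.norm(ba-bb))
# top corners of bar: 
hd=r(380,209,.022);print("head",hd)
pr=[r(325,32,.03),r(292,137,.03),r(268,213,.03),r(240,310,.03)]
for q in pr+[hd,ax,(ba+bb)/2]: print("dock:",np.array([(q-o)@x,(q-o)@y]).round(4))
# depth check
D=np.load("pics/w1.npy");m=robot.camera_model("wrist")
for nm,u,v in [("wing",165,150),("bar",590,290),("tray",400,120)]:
    px=c(u,v);dd=D[int(px[1]),int(px[0])];T=m["tool_from_camera"];X=T[:3,:3]@np.array([(px[0]-m["cx"])/m["fx"]*dd,(px[1]-m["cy"])/m["fy"]*dd,dd])+T[:3,3]
    print(nm,Ro.from_rotvec(P[1]).apply(X)+P[0])
# caps
caps=[(526,144),(503,200),(482,253),(463,305),(443,356),(684,200),(660,255),(636,306),(613,357),(592,405)]
C=np.array([r(*k,.040) for k in caps]);print("caps mean",C.mean(0),[(C.mean(0)-o)@x,(C.mean(0)-o)@y], "dir",np.degrees(np.arctan2(*(C[0]+C[5]-C[4]-C[9])[::-1])))
E
```

```text
ends [ 0.57703249 -0.09363077] [ 0.45364137 -0.0612976 ] 0.12755705523034067
wing [0.5937319  0.12958683] [0.53716258 0.12899271] 0.05657244192927961
axis from wing [0.57173312 0.12935579] -179.39827373738325
dock o [0.56983515 0.13051404] yaw -14.68354319935766
bar ends(front R, back L) [ 0.57410295 -0.02305108] [ 0.49650879 -0.00464358] 0.07974766046055594
head [0.5532748  0.05715831]
dock: [ 0.0594 -0.0352]
dock: [ 0.0194 -0.0345]
dock: [-0.0114 -0.0339]
dock: [-0.0529 -0.0342]
dock: [ 0.0026 -0.0752]
dock: [ 0.0021 -0.0006]
dock: [ 0.0032 -0.1484]
wing [0.57664989 0.12968619 0.07168717]
bar [ 0.54042384 -0.01524187  0.0800201 ]
tray [0.58743525 0.05142416 0.00837302]
caps mean [ 0.5333346  -0.01394144] [np.float64(0.0013081290244163148), np.float64(-0.1489898189575257)] dir -15.275580206127955
```

```bash
python3 -m pendant '[[[-0.25,0.1,0.16,0,0.03,0],[-0.49,0.2,0.32,0,0.053,0],[-0.49,0.45,0.32,0,0.053,0],[-0.49,0.72,0.32,0,0.053,0],[-0.49,0.72,0.32,0,0.053,0]]]'; python3 - <<'E'
from h import *
s=robot.read_state();print(s["tcp_pos"],s["joint_pos"].round(3),Ro.from_rotvec(s["tcp_rot"]).as_matrix().round(4).tolist())
p,d=robot.capture("wrist")
cv2.imwrite("pics/w2.png",p[:,:,::-1])
E
```

```text
t: 2.4
tcp_pos: [0.5684, 0.1268, 0.0919]
tcp_rot: [-1.222, 1.21, -1.195]
wrist_force: [0.3, 0.7, 0.6]
grip_width: 0.448
[0.56843896 0.12683693 0.09187717] [0.13  0.206 1.674 0.003 1.272 1.689] [[0.0113, -0.0111, 0.9999], [-0.9999, 0.001, 0.0113], [-0.0011, -0.9999, -0.0111]]
```

View pics/w2.png

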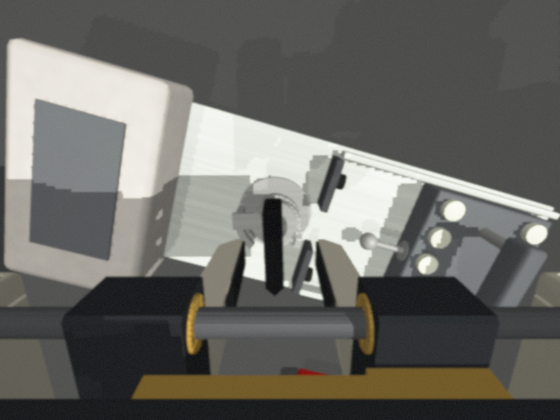

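```bash
python3 - <<'E'
from h import *
p=cv2.imread("pics/w2.png");cv2.imwrite("pics/w2c.png",cv2.resize(p[150:310,220:370],None,fx=4,fy=3.7,interpolation=cv2.INTER_CUBIC))
s=robot.read_state();P=(s["tcp_pos"],s["tcp_rot"])
print(P)
b=ray("wrist",(272,199),.072,P)[:2];t=ray("wrist",(275,292),.072,P)[:2];d=t-b;print(b,t,np.linalg.norm(d),b+.022*d/np.linalg.norm(d),np.degrees(np.arctan2(d[1],d[0])))
E
```

```text
(array([0.57036255, 0.1271568 , 0.09469261]), array([-1.21809692,  1.20696999, -1.19665577]))
[0.60210686 0.13187815] [0.53936044 0.12972455] 0.06278336962822136 [0.58011981 0.13112351] -178.03424280613658
```

View pics/w2c.png

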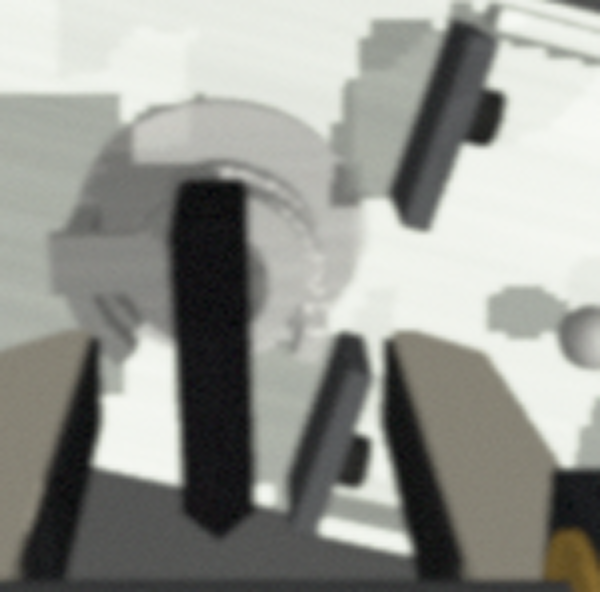

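```bash
python3 -m pendant '[[[-0.019,0.11,0.017,0,0,0],[-0.019,0.218,0.017,0,0,0],[-0.019,0.218,0.017,0,0,0]]]'; python3 - <<'E'
from h import *
s=robot.read_state();print(s["tcp_pos"],s["joint_pos"].round(3),Ro.from_rotvec(s["tcp_rot"]).as_matrix().round(4).tolist())
p,d=robot.capture("wrist")
cv2.imwrite("pics/w3.png",p[:,:,::-1])
E
```

```text
t: 2.82
tcp_pos: [0.5714, 0.1299, 0.0603]
tcp_rot: [-1.22, 1.209, -1.195]
wrist_force: [-0.5, -0.2, 0.2]
grip_width: 0.447
[0.57144308 0.12991089 0.06032191] [0.134 0.252 1.683 0.003 1.216 1.693] [[0.0111, -0.0096, 0.9999], [-0.9999, 0.0013, 0.0111], [-0.0014, -1.0, -0.0096]]
```

View pics/w3.png

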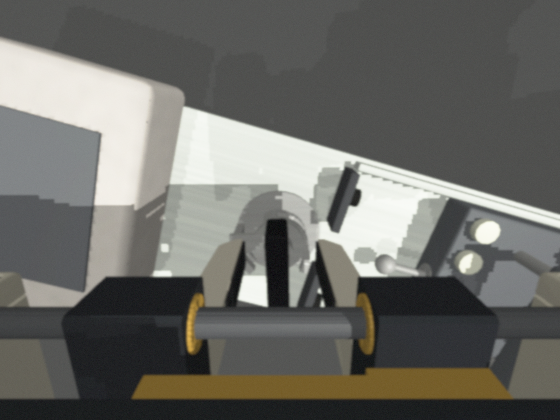

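The wing lies between the fingers at about (277,260), so I'll close on it.

```bash
python3 -m pendant '[[[0,0,0,0,0,0],[0,0,0,0,0,0],[0,0,0,0,0,0],[0,0,0,0,0,0],[0,0,0,0,0,0]]]' 0.03; python3 - <<'E'
from h import *
s=robot.read_state();print(s["tcp_pos"],s["wrist_force"],s["ft_torque"],s["grip_width"],Ro.from_rotvec(s["tcp_rot"]).as_matrix().round(4).tolist())
E
```

```text
t: 3.5
tcp_pos: [0.5724, 0.1312, 0.0616]
tcp_rot: [-1.218, 1.208, -1.195]
wrist_force: [1.2, 5.3, -1.0]
grip_width: 0.132
[0.57237399 0.13122789 0.06163864] [ 1.15453194  5.28523458 -0.97029476] [ 0.77124284 -0.1353362   0.03260463] 0.1316540337852022 [[0.0114, -0.0073, 0.9999], [-0.9999, 0.0032, 0.0115], [-0.0033, -1.0, -0.0073]]
```

```bash
python3 -m pendant '[[[0,0,0,0,-0.15,0],[0,0,0,0,-0.3,0],[0,0,0,0,-0.45,0],[0,0,0,0,-0.6,0],[0,0,0,0,-0.6,0]]]'; python3 - <<'E'
from h import *
s=robot.read_state();print(s["tcp_pos"],s["wrist_force"],s["ft_torque"],s["grip_width"],Ro.from_rotvec(s["tcp_rot"]).as_matrix().round(4).tolist())
E
```

```text
t: 4.12
tcp_pos: [0.5724, 0.1313, 0.0617]
tcp_rot: [-1.446, 0.733, -0.721]
wrist_force: [0.1, 1.5, -0.2]
grip_width: 0.129
[0.57244027 0.13131052 0.06167878] [ 0.06511331  1.46594675 -0.23917046] [-0.36002725 -0.23962288  0.03561243] 0.128919428784803 [[0.5965, -0.0071, 0.8026], [-0.8026, 0.0031, 0.5965], [-0.0067, -1.0, -0.0038]]
```

```bash
python3 -m pendant '[[[0,0,0,0,-0.15,0],[0,0,0,0,-0.3,0],[0,0,0,0,-0.45,0],[0,0,0,0,-0.58,0],[0,0,0,0,-0.58,0]]]'; python3 - <<'E'
from h import *
s=robot.read_state();R=Ro.from_rotvec(s["tcp_rot"]).as_matrix();print(s["tcp_pos"],s["wrist_force"],s["ft_torque"],s["grip_width"],np.degrees(np.arctan2(R[1,2],R[0,2])))
E
python3 -m pendant '[[[0,0,0,0,-0.04,0],[0,0,0,0,-0.06,0],[0,0,0,0,-0.06,0]]]'; python3 - <<'E'
from h import *
s=robot.read_state();R=Ro.from_rotvec(s["tcp_rot"]).as_matrix();print(s["tcp_pos"],s["wrist_force"],s["ft_torque"],s["grip_width"],np.degrees(np.arctan2(R[1,2],R[0,2])))
E
```

```text
t: 4.75
tcp_pos: [0.5724, 0.1313, 0.0617]
tcp_rot: [-1.553, 0.263, -0.252]
wrist_force: [-0.8, 1.7, -0.9]
grip_width: 0.126
[0.57244383 0.13134679 0.06167919] [-0.78633672  1.70603237 -0.88466621] [-0.3234944  -0.43681486  0.07430959] 0.12580666565343768 71.19734632010292
t: 5.12
tcp_pos: [0.5724, 0.1314, 0.0617]
tcp_rot: [-1.558, 0.216, -0.204]
wrist_force: [-0.5, 1.4, -1.8]
grip_width: 0.129
[0.5724149  0.13135424 0.06166022] [-0.48424887  1.38021224 -1.81015243] [-0.34312907 -0.49949319 -0.03576707] 0.12858973986586877 74.64790922461638
```

```bash
python3 -m pendant '[[[0,0,0,0,-0.03,0],[0,0,0,0,-0.04,0],[0,0,0,0,-0.04,0]]]'; python3 - <<'E'
from h import *
s=robot.read_state();R=Ro.from_rotvec(s["tcp_rot"]).as_matrix();print(s["tcp_pos"],s["wrist_force"],s["ft_torque"],s["grip_width"],np.degrees(np.arctan2(R[1,2],R[0,2])))
E
```

```text
t: 5.5
tcp_pos: [0.5724, 0.1313, 0.0617]
tcp_rot: [-1.561, 0.184, -0.172]
wrist_force: [-1.3, 0.5, -0.5]
grip_width: 0.13
[0.57240473 0.13134102 0.06165755] [-1.30077446  0.45419046 -0.45493206] [-0.2006744  -0.11741143 -0.56858654] 0.12952879402193007 77.01419849420788
```

```bash
python3 -m pendant '[[[0,0,0,0,0.03,0],[0,0,0,0,0.03,0],[0,0,0,0,0.03,0],[0,-0.2,0,0,0.03,0],[0,-0.47,0,0,0.03,0]]]' 0.4; python3 - <<'E'
from h import *
s=robot.read_state();R=Ro.from_rotvec(s["tcp_rot"]).as_matrix();print(s["tcp_pos"],s["grip_width"],R.round(4).tolist())
D=np.array([.5345,-.0132,.13])-s["tcp_pos"];print((R.T@D/.15).round(3))
E
```

```text
t: 6.12
tcp_pos: [0.5717, 0.1309, 0.1315]
tcp_rot: [-1.56, 0.211, -0.194]
wrist_force: [0.3, -0.2, 0.3]
grip_width: 0.397
[0.57168928 0.1309413  0.13150867] 0.39704487720059267 [[0.9669, -0.0102, 0.2551], [-0.255, 0.0028, 0.9669], [-0.0106, -0.9999, 0.0001]]
[ 0.005  0.01  -0.992]
```

```bash
python3 -m pendant '[[[0,0,-0.25,0,0.17,0],[0,0,-0.5,0,0.34,0],[0,0,-0.75,0,0.51,0],[0,0,-0.99,0,0.68,0],[0,0,-0.99,0,0.8,0]]]'; python3 -m pendant '[[[0,0,0,0,0.17,0],[0,0,0,0,0.34,0],[0,0,0,0,0.51,0],[0,0,0,0,0.7,0],[0,0,0,0,0.7,0]]]'; python3 - <<'E'
from h import *
s=robot.read_state();R=Ro.from_rotvec(s["tcp_rot"]).as_matrix();print(s["tcp_pos"],s["grip_width"],R.round(4).tolist(),np.degrees(np.arctan2(R[1,2],R[0,2])))
p,d=robot.capture("wrist")
cv2.imwrite("pics/w4.png",p[:,:,::-1])
E
```

```text
t: 6.75
tcp_pos: [0.5333, -0.0149, 0.1316]
tcp_rot: [-1.398, 0.867, -0.851]
wrist_force: [-0.5, 0.8, 0.2]
grip_width: 0.397
t: 7.38
tcp_pos: [0.5333, -0.0149, 0.1317]
tcp_rot: [-1.079, 1.41, -1.396]
wrist_force: [0.2, -0.7, -0.5]
grip_width: 0.398
[ 0.53334396 -0.01492666  0.13166658] 0.39805183870748523 [[-0.2617, -0.0101, 0.9651], [-0.9651, 0.0022, -0.2617], [0.0006, -0.9999, -0.0103]] -15.172372190665834
```

View pics/w4.png

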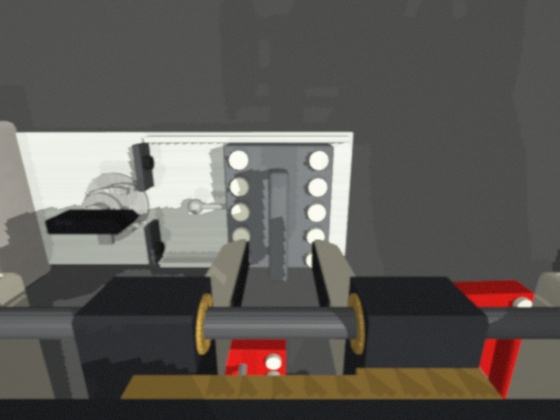

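```bash
python3 - <<'E'
from h import *
s=robot.read_state();P=(s["tcp_pos"],s["tcp_rot"])
for q in[(278,171),(278,279),(278,225)]:
    w=ray("wrist",q,.08,P);print(w,(Ro.from_rotvec(P[1]).inv().apply(w-P[0])/.15).round(3))
E
```

```text
[ 0.57498076 -0.02517507  0.08      ] [-0.006  0.341  0.289]
[ 0.49601107 -0.00380146  0.08      ] [-0.007  0.347 -0.256]
[ 0.53773371 -0.01509394  0.08      ] [-0.007  0.344  0.032]
```

```bash
python3 -m pendant '[[[-0.005,0.2,0.015,0,0,0],[-0.005,0.42,0.015,0,0,0],[-0.005,0.42,0.015,0,0,0]]]';  python3 -m pendant '[[[0,0,0,0,0,0],[0,0,0,0,0,0],[0,0,0,0,0,0],[0,0,0,0,0,0]]]' 0.03; python3 - <<'E'
from h import *
s=robot.read_state();R=Ro.from_rotvec(s["tcp_rot"]).as_matrix();print(s["tcp_pos"],s["wrist_force"],s["ft_torque"],s["grip_width"],R.round(4).tolist(),np.degrees(np.arctan2(R[1,2],R[0,2])))
E
```

```text
t: 7.8
tcp_pos: [0.5325, -0.0143, 0.0658]
tcp_rot: [-1.087, 1.411, -1.389]
wrist_force: [0.9, 0.0, 0.2]
grip_width: 0.398
t: 8.3
tcp_pos: [0.5335, -0.0143, 0.0672]
tcp_rot: [-1.085, 1.409, -1.39]
wrist_force: [-0.8, 1.5, 6.4]
grip_width: 0.145
[ 0.5334854  -0.01429911  0.06722563] [-0.78480205  1.46185688  6.36122213] [ 0.2794543   0.10840653 -0.09719345] 0.1452067912387947 [[-0.2562, -0.0138, 0.9665], [-0.9666, 0.0029, -0.2561], [0.0007, -0.9999, -0.0141]] -14.842960193059845
```

```bash
python3 -m pendant '[[[-0.09,0,0,0,0,0],[-0.18,0,0,0,0,0],[-0.27,0,0,0,0,0],[-0.36,0,0,0,0,0],[-0.36,0,0,0,0,0]]]'; python3 - <<'E'
from h import *
s=robot.read_state();R=Ro.from_rotvec(s["tcp_rot"]).as_matrix();print(s["tcp_pos"],s["wrist_force"],s["ft_torque"],s["grip_width"],np.degrees(np.arctan2(R[1,2],R[0,2])))
p,d=robot.capture("wrist")
cv2.imwrite("pics/w5.png",p[:,:,::-1])
p,d=robot.capture("top")
cv2.imwrite("pics/t5.png",cv2.resize(p[130:250,155:345,::-1],None,fx=4.2,fy=4.2,interpolation=cv2.INTER_CUBIC))
E
```

```text
t: 8.93
tcp_pos: [0.5477, 0.0398, 0.0673]
tcp_rot: [-1.085, 1.408, -1.388]
wrist_force: [-0.4, 2.2, 1.2]
grip_width: 0.151
[0.54774053 0.03975396 0.06725011] [-0.38874977  2.24793438  1.17828402] [ 0.50756401 -0.03643649 -0.03792979] 0.1507163882279926 -14.74847756274082
```

View pics/w5.png

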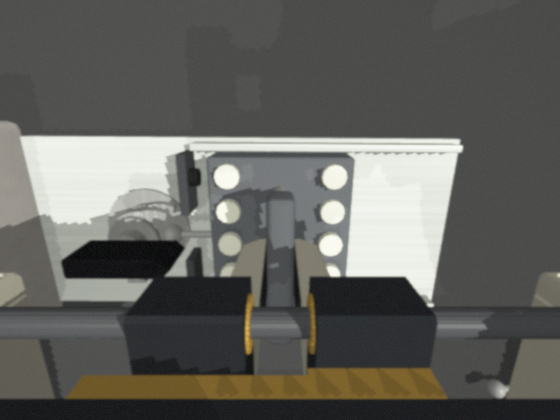

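View pics/t5.png

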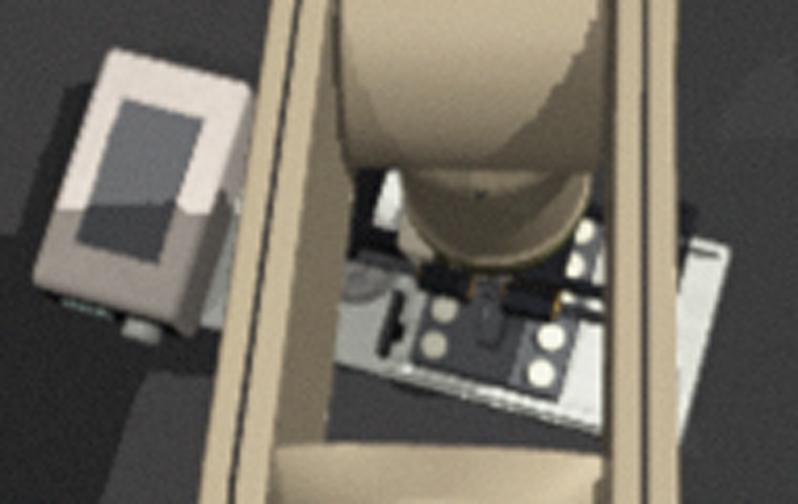

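```bash
python3 - <<'E'
import cv2
p=cv2.imread("pics/w5.png");cv2.imwrite("pics/w5c.png",cv2.resize(p[130:310,60:270],None,fx=3.6,fy=3.3,interpolation=cv2.INTER_CUBIC))
E
```

```text
(no output)
```

View pics/w5c.png

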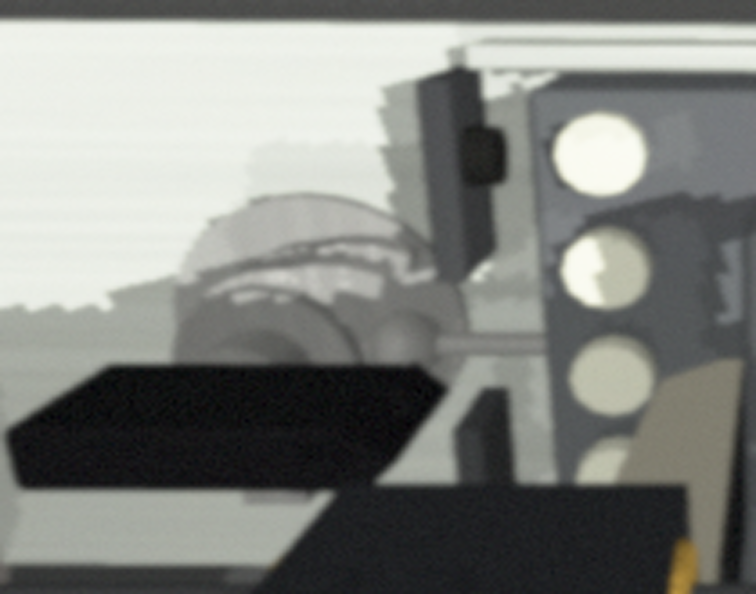

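```bash
python3 - <<'E'
from h import *
s=robot.read_state();P=(s["tcp_pos"],s["tcp_rot"])
c=lambda u,v:(60+u/3.6,130+v/3.3)
y=np.array([.2554,.9668]);x=np.array([.9668,-.2554]);o=np.array([.5725,.1315])
for n,u,v,z in[("post",462,100,.03),("rack",533,100,.034),("buf",505,155,.022),("rack2",545,250,.034),("head",408,342,.022)]:
    q=ray("wrist",c(u,v),z,P)[:2]-o;print(n,(q@x).round(4),(q@y).round(4))
q=P[0][:2]-o;print("tcp",q@x,q@y)
E
```

```text
post 0.0517 -0.0402
rack 0.0524 -0.0533
buf 0.0396 -0.0446
rack2 0.0237 -0.0533
head -0.0003 -0.0229
tcp -0.0004796953421535131 -0.09603714017896026
```

```bash
python3 -m pendant '[[[-0.02,0,0,0,0,0],[-0.04,0,0,0,0,0],[-0.04,0,0,0,0,0]]]'; python3 -m pendant '[[[-0.013,0,0,0,0,0],[-0.013,0,0,0,0,0]]]';python3 - <<'E'
from h import *
s=robot.read_state();R=Ro.from_rotvec(s["tcp_rot"]).as_matrix();print(s["tcp_pos"],s["wrist_force"],s["ft_torque"],s["grip_width"],np.degrees(np.arctan2(R[1,2],R[0,2])))
p,d=robot.capture("wrist")
cv2.imwrite("pics/w6c.png",cv2.resize(p[130:310,60:270,::-1],None,fx=3.6,fy=3.3,interpolation=cv2.INTER_CUBIC))
E
```

```text
t: 9.4
tcp_pos: [0.5491, 0.0444, 0.0672]
tcp_rot: [-1.085, 1.409, -1.389]
wrist_force: [-0.5, -1.5, 2.0]
grip_width: 0.147
t: 9.65
tcp_pos: [0.5496, 0.0463, 0.0673]
tcp_rot: [-1.085, 1.409, -1.389]
wrist_force: [0.7, -1.6, 0.9]
grip_width: 0.149
[0.54963014 0.04627897 0.06726539] [ 0.66379534 -1.61386051  0.89363367] [-0.34791009  0.11500626  0.03402552] 0.14938151596075505 -14.807066328492219
```

View pics/w6c.png

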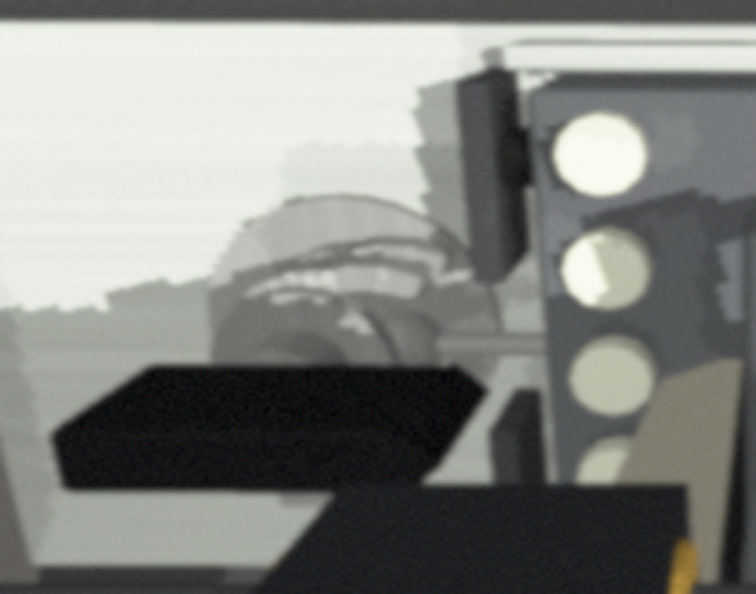

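```bash
for i in 1; do python3 -m pendant '[[[-0.01,0,0,0,0,0],[-0.01,0,0,0,0,0],[-0.01,0,0,0,0,0]]]'; done; python3 - <<'E'
from h import *
s=robot.read_state();print(s["tcp_pos"],s["wrist_force"],s["ft_torque"])
p,d=robot.capture("wrist")
cv2.imwrite("pics/w7c.png",cv2.resize(p[130:310,60:270,::-1],None,fx=3.6,fy=3.3,interpolation=cv2.INTER_CUBIC))
E
```

```text
t: 10.07
tcp_pos: [0.55, 0.0477, 0.0673]
tcp_rot: [-1.085, 1.408, -1.389]
wrist_force: [-1.1, -2.2, 1.1]
grip_width: 0.153
[0.55002303 0.04774167 0.06727416] [-1.07611635 -2.22480538  1.12959982] [-0.40696979  0.11481016 -0.0480737 ]
```

View pics/w7c.png

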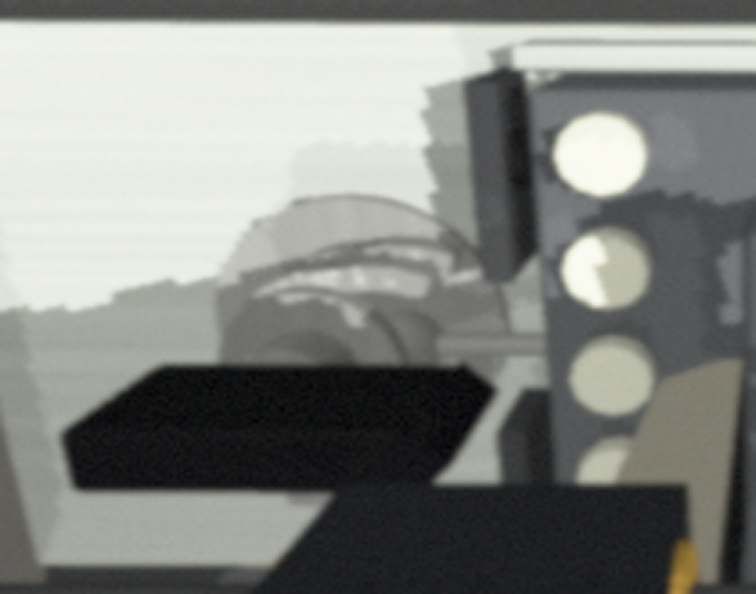

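```bash
python3 -m pendant '[[[-0.01,0,0,0,0,0],[-0.01,0,0,0,0,0],[-0.01,0,0,0,0,0]]]'; python3 - <<'E'
from h import *
s=robot.read_state();print(s["tcp_pos"],s["wrist_force"],s["ft_torque"])
E
```

```text
t: 10.5
tcp_pos: [0.5503, 0.049, 0.0673]
tcp_rot: [-1.085, 1.408, -1.389]
wrist_force: [-1.6, -5.2, 1.8]
grip_width: 0.15
[0.55032726 0.04898365 0.06726383] [-1.61635433 -5.18235392  1.76201624] [-0.74095724  0.28862376  0.0461817 ]
```

```bash
python3 -m pendant '[[[0,0,0,0,0,0],[0,0,0,0,0,0],[0,0,0,0,0,0],[0,-0.2,0,0,0,0],[0,-0.45,0,0,0,0]]]' 0.36; python3 - <<'E'
from h import *
s=robot.read_state();R=Ro.from_rotvec(s["tcp_rot"]).as_matrix();print(s["tcp_pos"],s["grip_width"],R.round(4).tolist())
D=np.array([.5724,.1313,.13])-s["tcp_pos"];print((R.T@D/.15).round(3))
p,d=robot.capture("wrist")
cv2.imwrite("pics/w8.png",p[:,:,::-1])
E
```

```text
t: 11.12
tcp_pos: [0.5502, 0.049, 0.1343]
tcp_rot: [-1.087, 1.41, -1.388]
wrist_force: [0.0, -0.0, 0.7]
grip_width: 0.356
[0.55021494 0.04899791 0.13433858] 0.35561375709802584 [[-0.2554, -0.0161, 0.9667], [-0.9668, 0.0035, -0.2553], [0.0008, -0.9999, -0.0165]]
[-0.568  0.028  0.003]
```

View pics/w8.png

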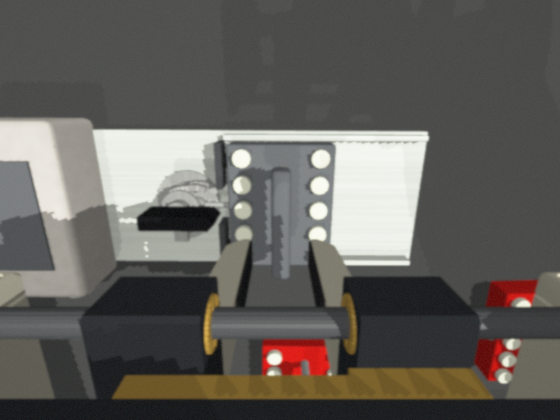

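```bash
python3 -m pendant '[[[-0.3,0,0,0.016,-0.17,0],[-0.568,0,0,0.016,-0.34,0],[-0.568,0,0,0.016,-0.51,0],[-0.568,0,0,0.016,-0.68,0],[-0.568,0,0,0.016,-0.8,0]]]'; python3 -m pendant '[[[0,0,0,0,-0.17,0],[0,0,0,0,-0.34,0],[0,0,0,0,-0.51,0],[0,0,0,0,-0.7,0],[0,0,0,0,-0.7,0]]]'; python3 - <<'E'
from h import *
s=robot.read_state();R=Ro.from_rotvec(s["tcp_rot"]).as_matrix();print(s["tcp_pos"],s["grip_width"],R.round(4).tolist(),np.degrees(np.arctan2(R[1,2],R[0,2])))
D=np.array([.5724,.1313,.0615])-s["tcp_pos"];print((R.T@D/.15).round(3))
p,d=robot.capture("wrist")
cv2.imwrite("pics/w9.png",p[:,:,::-1])
E
```

```text
t: 11.8
tcp_pos: [0.5755, 0.1318, 0.141]
tcp_rot: [-1.421, 0.764, -0.771]
wrist_force: [0.1, -0.3, 0.6]
grip_width: 0.361
t: 12.42
tcp_pos: [0.5754, 0.132, 0.1408]
tcp_rot: [-1.554, 0.193, -0.205]
wrist_force: [-0.9, -0.5, 0.3]
grip_width: 0.362
[0.5754384  0.13198609 0.14083724] 0.3616812063169163 [[0.9681, 0.0086, 0.2505], [-0.2506, 0.0065, 0.9681], [0.0067, -0.9999, 0.0085]] 75.49187586847094
[-0.022  0.529 -0.014]
```

View pics/w9.png

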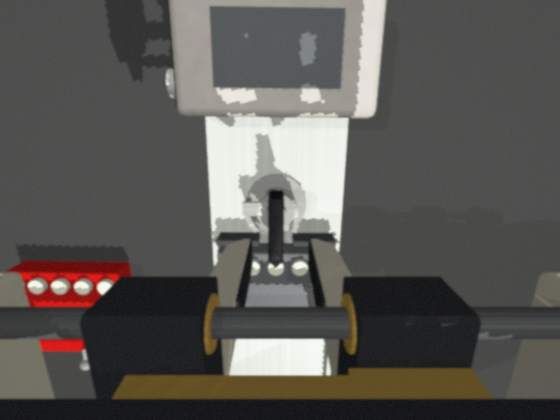

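```bash
python3 -m pendant '[[[-0.022,0.2,-0.014,0,0,0],[-0.022,0.4,-0.014,0,0,0],[-0.022,0.525,-0.014,0,0,0],[-0.022,0.525,-0.014,0,0,0]]]'; python3 - <<'E'
from h import *
s=robot.read_state();print(s["tcp_pos"],s["wrist_force"])
E
python3 -m pendant '[[[0,0,0,0,0,0],[0,0,0,0,0,0],[0,0,0,0,0,0],[0,0,0,0,0,0]]]' 0.03; python3 - <<'E'
from h import *
s=robot.read_state();R=Ro.from_rotvec(s["tcp_rot"]).as_matrix();print(s["tcp_pos"],s["wrist_force"],s["ft_torque"],s["grip_width"],np.degrees(np.arctan2(R[1,2],R[0,2])))
D=np.array([.5724,.1313,.0615])-s["tcp_pos"];print((R.T@D/.15).round(3))
E
```

```text
t: 12.98
tcp_pos: [0.5711, 0.1311, 0.0604]
tcp_rot: [-1.555, 0.198, -0.205]
wrist_force: [-0.9, 0.3, -0.5]
grip_width: 0.362
[0.57109897 0.13111184 0.06037967] [-0.90367855  0.29433045 -0.45024715]
t: 13.48
tcp_pos: [0.5722, 0.1312, 0.0616]
tcp_rot: [-1.554, 0.197, -0.207]
wrist_force: [2.8, -0.5, 2.9]
grip_width: 0.128
[0.57221316 0.13115601 0.06157414] [ 2.77468486 -0.47366647  2.88804456] [-0.0184607  -0.1473899  -0.12505654] 0.12786851035036012 75.24646689687823
[0.001 0.001 0.001]
```

```bash
python3 -m pendant '[[[0,0,0,0,0.16,0],[0,0,0,0,0.32,0],[0,0,0,0,0.48,0],[0,0,0,0,0.64,0],[0,0,0,0,0.64,0]]]'; python3 - <<'E'
from h import *
s=robot.read_state();R=Ro.from_rotvec(s["tcp_rot"]).as_matrix();print(s["tcp_pos"],s["wrist_force"],s["ft_torque"],s["grip_width"],np.degrees(np.arctan2(R[1,2],R[0,2])))
p,d=robot.capture("wrist")
cv2.imwrite("pics/w10.png",p[:,:,::-1])
E
```

```text
t: 14.1
tcp_pos: [0.5722, 0.1312, 0.0616]
tcp_rot: [-1.438, 0.719, -0.725]
wrist_force: [1.3, 1.1, -0.2]
grip_width: 0.126
[0.57215889 0.13117061 0.06160233] [ 1.30636421  1.07069769 -0.18977007] [-0.11536956 -0.11741093 -0.00857982] 0.1263667668652902 36.90720643089075
```

View pics/w10.png

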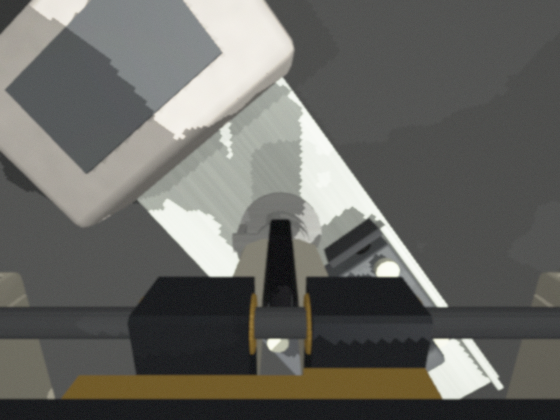

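```bash
python3 -m pendant '[[[0,0,0,0,0.16,0],[0,0,0,0,0.32,0],[0,0,0,0,0.48,0],[0,0,0,0,0.64,0],[0,0,0,0,0.64,0]]]'; python3 - <<'E'
from h import *
s=robot.read_state();R=Ro.from_rotvec(s["tcp_rot"]).as_matrix();print(s["tcp_pos"],s["wrist_force"],s["ft_torque"],s["grip_width"],np.degrees(np.arctan2(R[1,2],R[0,2])))
E
python3 -m pendant '[[[0,0,0,0,0.16,0],[0,0,0,0,0.32,0],[0,0,0,0,0.48,0],[0,0,0,0,0.64,0],[0,0,0,0,0.64,0]]]'; python3 - <<'E'
from h import *
s=robot.read_state();R=Ro.from_rotvec(s["tcp_rot"]).as_matrix();print(s["tcp_pos"],s["wrist_force"],s["ft_torque"],s["grip_width"],np.degrees(np.arctan2(R[1,2],R[0,2])),s["joint_pos"])
E
```

```text
t: 14.78
tcp_pos: [0.5721, 0.1312, 0.0616]
tcp_rot: [-1.19, 1.221, -1.222]
wrist_force: [0.5, 0.3, -0.2]
grip_width: 0.127
[0.5720984  0.13123461 0.06161757] [ 0.4929464   0.32832547 -0.19257909] [-0.41747077 -0.09307968 -0.01025526] 0.12672144126283647 -1.0961125998108778
t: 15.4
tcp_pos: [0.5721, 0.1313, 0.0616]
tcp_rot: [-0.794, 1.692, -1.687]
wrist_force: [0.9, 1.7, -0.1]
grip_width: 0.124
[0.57206943 0.1313043  0.06160188] [ 0.94062239  1.74774136 -0.0578122 ] [-0.35091475 -0.0065157  -0.07086328] 0.12409067568384437 -39.14598062777113 [0.1350826  0.2364582  1.69895468 0.00555998 1.19780224 2.38709136]
```

```bash
python3 -m pendant '[[[0,0,0,0,0,0],[0,0,0,0,0,0],[0,0,0,0,0,0],[0,-0.2,0,0,0,0],[0,-0.36,0,0,0,0]]]' 0.4
for i in 1 2 3; do python3 -m pendant '[[[0,0,0,0,-0.17,0],[0,0,0,0,-0.34,0],[0,0,0,0,-0.51,0],[0,0,0,0,-0.68,0],[0,0,0,0,-0.85,0]]]'; done
python3 - <<'E'
from h import *
s=robot.read_state();R=Ro.from_rotvec(s["tcp_rot"]).as_matrix();print(s["tcp_pos"],s["wrist_force"],s["grip_width"],R.round(4).tolist(),np.degrees(np.arctan2(R[1,2],R[0,2])))
p,d=robot.capture("wrist")
cv2.imwrite("pics/w11.png",p[:,:,::-1])
E
```

```text
t: 16.02
tcp_pos: [0.5716, 0.1309, 0.1163]
tcp_rot: [-0.795, 1.691, -1.686]
wrist_force: [0.5, -0.1, 0.8]
grip_width: 0.401
t: 16.65
tcp_pos: [0.5715, 0.1309, 0.1163]
tcp_rot: [-1.293, 1.046, -1.049]
wrist_force: [-0.2, -0.6, -0.2]
grip_width: 0.401
t: 17.27
tcp_pos: [0.5715, 0.1309, 0.1163]
tcp_rot: [-1.533, 0.355, -0.364]
wrist_force: [0.4, -0.8, 0.3]
grip_width: 0.396
t: 17.9
tcp_pos: [0.5714, 0.1308, 0.1162]
tcp_rot: [-1.539, -0.35, 0.337]
wrist_force: [-0.0, -0.0, 0.6]
grip_width: 0.403
[0.57137097 0.13081844 0.1162132 ] [-0.0297706  -0.03600844  0.64984456] 0.40327985069605893 [[0.9053, 0.0069, -0.4246], [0.4246, 0.0063, 0.9054], [0.009, -1.0, 0.0027]] 115.12605700539937
```

View pics/w11.png

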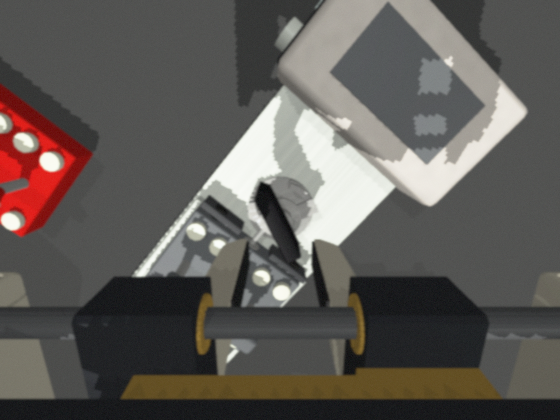

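```bash
python3 -m pendant '[[[0,0,0,0,-0.17,0],[0,0,0,0,-0.34,0],[0,0,0,0,-0.43,0],[0,0,0,0,-0.43,0]]]'
python3 - <<'E'
from h import *
s=robot.read_state();R=Ro.from_rotvec(s["tcp_rot"]).as_matrix();print(s["tcp_pos"],s["wrist_force"],s["grip_width"],R.round(4).tolist(),np.degrees(np.arctan2(R[1,2],R[0,2])))
D=np.array([.5724,.1313,.0615])-s["tcp_pos"];print((R.T@D/.15).round(3))
p,d=robot.capture("wrist")
cv2.imwrite("pics/w12.png",p[:,:,::-1])
E
```

```text
t: 18.45
tcp_pos: [0.5713, 0.1308, 0.1162]
tcp_rot: [-1.453, -0.706, 0.691]
wrist_force: [-0.5, -0.3, -0.1]
grip_width: 0.399
[0.57132821 0.13076043 0.11621018] [-0.49151845 -0.30918844 -0.08783439] 0.39928849355921514 [[0.6252, 0.0069, -0.7805], [0.7804, 0.0063, 0.6252], [0.0092, -1.0, -0.0014]] 141.30244975541513
[ 0.004  0.365 -0.003]
```

View pics/w12.png

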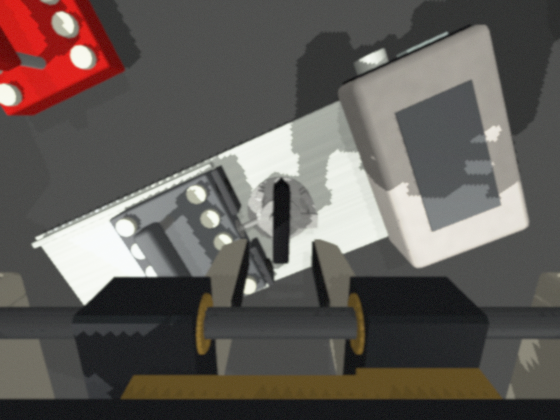

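```bash
python3 -m pendant '[[[0.004,0.18,-0.003,0,0,0],[0.004,0.365,-0.003,0,0,0],[0.004,0.365,-0.003,0,0,0]]]'; python3 -m pendant '[[[0,0,0,0,0,0],[0,0,0,0,0,0],[0,0,0,0,0,0],[0,0,0,0,0,0]]]' 0.03; python3 - <<'E'
from h import *
s=robot.read_state();R=Ro.from_rotvec(s["tcp_rot"]).as_matrix();print(s["tcp_pos"],s["wrist_force"],s["ft_torque"],s["grip_width"],np.degrees(np.arctan2(R[1,2],R[0,2])))
E
```

```text
t: 18.88
tcp_pos: [0.5702, 0.131, 0.0589]
tcp_rot: [-1.452, -0.699, 0.692]
wrist_force: [0.3, 0.7, 0.1]
grip_width: 0.401
t: 19.38
tcp_pos: [0.5715, 0.1318, 0.0601]
tcp_rot: [-1.452, -0.702, 0.69]
wrist_force: [3.5, 3.8, -1.1]
grip_width: 0.125
[0.57151236 0.13177662 0.06012904] [ 3.45880612  3.83705765 -1.13889244] [ 0.24644356 -0.42774642 -0.01411752] 0.12528823112248957 141.09212018226003
```

```bash
python3 -m pendant '[[[0,0,0,0,0.13,0],[0,0,0,0,0.26,0],[0,0,0,0,0.39,0],[0,0,0,0,0.5,0],[0,0,0,0,0.5,0]]]'; python3 - <<'E'
from h import *
s=robot.read_state();R=Ro.from_rotvec(s["tcp_rot"]).as_matrix();print(s["tcp_pos"],s["wrist_force"],s["ft_torque"],s["grip_width"],np.degrees(np.arctan2(R[1,2],R[0,2])))
E
python3 -m pendant '[[[0,0,0,0,0.04,0],[0,0,0,0,0.05,0],[0,0,0,0,0.05,0]]]'; python3 - <<'E'
from h import *
s=robot.read_state();R=Ro.from_rotvec(s["tcp_rot"]).as_matrix();print(s["tcp_pos"],s["wrist_force"],s["ft_torque"],s["grip_width"],np.degrees(np.arctan2(R[1,2],R[0,2])))
E
```

```text
t: 20.0
tcp_pos: [0.5719, 0.1321, 0.0602]
tcp_rot: [-1.545, -0.295, 0.283]
wrist_force: [4.1, 1.9, -6.2]
grip_width: 0.129
[0.57187924 0.13206204 0.06018528] [ 4.05917327  1.87349059 -6.16412675] [ 0.04324791 -0.4800656  -0.01350334] 0.12922299651692382 111.12263824269083
t: 20.38
tcp_pos: [0.572, 0.1321, 0.0602]
tcp_rot: [-1.55, -0.255, 0.244]
wrist_force: [3.9, 1.7, -6.2]
grip_width: 0.124
[0.57195055 0.13206481 0.06015953] [ 3.87917616  1.67689909 -6.15840821] [-0.14682742 -0.39829919  0.10935339] 0.12426569352062364 108.22270271758737
```

```bash
python3 -m pendant '[[[0,0,0,0,0,0],[0,0,0,0,0,0],[0,0,0,0,0,0],[0,-0.2,0,0,0,0],[0,-0.5,0,0,0,0]]]' 0.4; python3 -m pendant '[[[0,-0.3,0,0,0,0],[0,-0.5,0,0,0,0],[0,-0.5,0,0,0,0]]]'
python3 - <<'E'
from h import *
s=robot.read_state();R=Ro.from_rotvec(s["tcp_rot"]).as_matrix();print(s["tcp_pos"],s["wrist_force"],s["grip_width"],np.degrees(np.arctan2(R[1,2],R[0,2])))
np.savez("pics/w13pose.npz",p=s["tcp_pos"],r=s["tcp_rot"])
p,d=robot.capture("wrist")
cv2.imwrite("pics/w13.png",p[:,:,::-1]);cv2.imwrite("pics/w13c.png",cv2.resize(p[70:290,150:370,::-1],(792,594),interpolation=cv2.INTER_CUBIC))
E
```

```text
t: 21.0
tcp_pos: [0.57, 0.1312, 0.1342]
tcp_rot: [-1.55, -0.252, 0.247]
wrist_force: [0.5, 0.4, 0.6]
grip_width: 0.402
t: 21.38
tcp_pos: [0.5717, 0.131, 0.2129]
tcp_rot: [-1.55, -0.257, 0.242]
wrist_force: [0.3, -0.5, 0.4]
grip_width: 0.401
[0.57170743 0.13101209 0.21289285] [ 0.33355296 -0.46063651  0.44492907] 0.4007890297700988 108.23360553310167
```

View pics/w13.png

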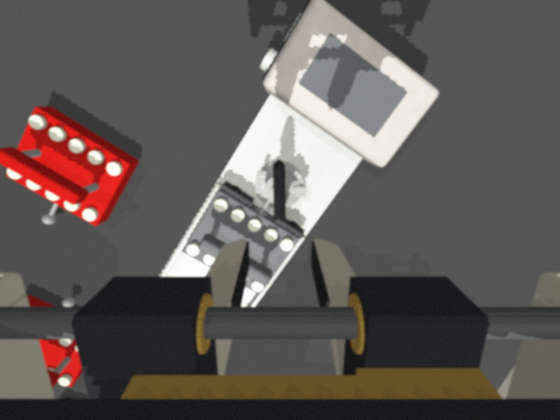

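View pics/w13c.png

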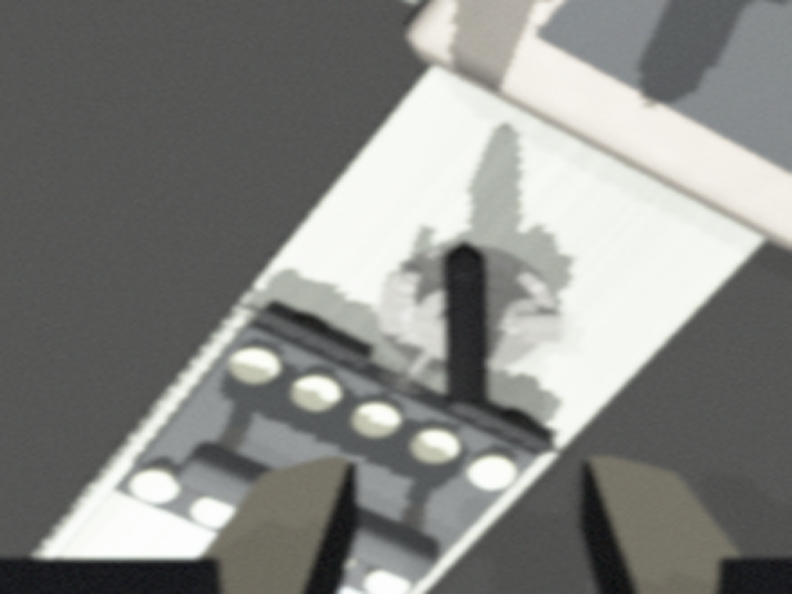

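```bash
python3 -m pendant '[[[0,0,-0.35,0,0,0],[0,0,-0.7,0,0,0],[0,0,-0.7,0,0,0],[0,0,-0.7,0,0,0]]]'
python3 - <<'E'
from h import *
s=robot.read_state();print(s["tcp_pos"])
np.savez("pics/w14pose.npz",p=s["tcp_pos"],r=s["tcp_rot"])
p,d=robot.capture("wrist")
cv2.imwrite("pics/w14.png",p[:,:,::-1]);cv2.imwrite("pics/w14c.png",cv2.resize(p[40:240,180:400,::-1],(792,594),interpolation=cv2.INTER_CUBIC))
E
```

```text
t: 21.92
tcp_pos: [0.6025, 0.0314, 0.208]
tcp_rot: [-1.549, -0.251, 0.247]
wrist_force: [0.4, 0.2, -0.1]
grip_width: 0.398
[0.60246543 0.03136106 0.20799071]
```

View pics/w14.png

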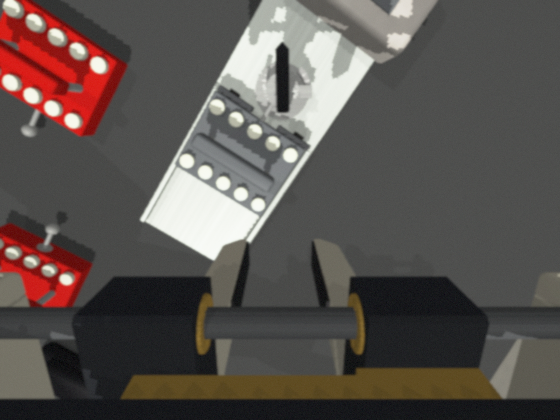

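```bash
python3 - <<'E'
import cv2
p=cv2.imread("pics/w14.png");cv2.imwrite("pics/w14d.png",cv2.resize(p[30:220,180:400],(792,594),interpolation=cv2.INTER_CUBIC))
E
```

```text
(no output)
```

View pics/w14d.png

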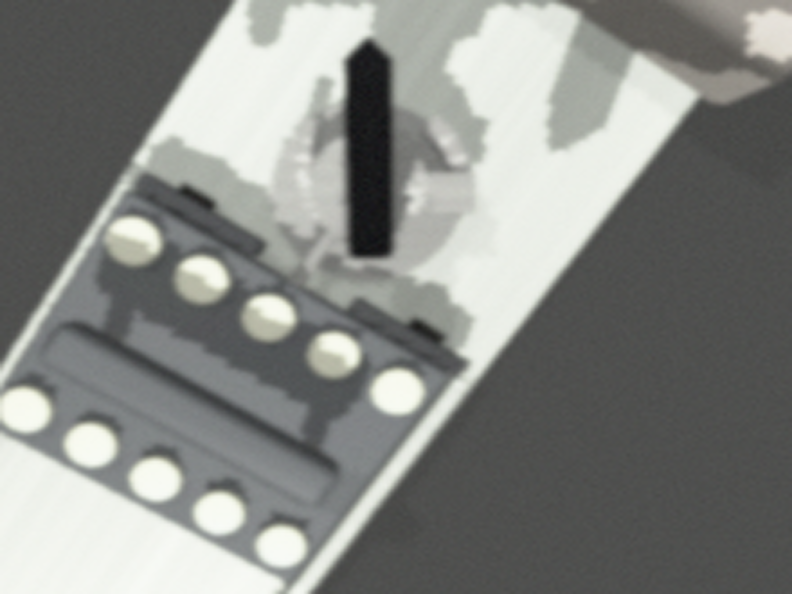

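```bash
python3 - <<'E'
from h import *
z=np.load("pics/w14pose.npz");P=(z["p"],z["r"])
c=lambda u,v:(180+u/3.6,30+v*190/594)
r=lambda u,v,h:ray("wrist",c(u,v),h,P)[:2]
t=r(368,42,.072);b=r(371,253,.072);d=t-b;h=np.degrees(np.arctan2(d[1],d[0]))
print("wing",h,np.linalg.norm(d),"theta",np.radians((-104.9-h)%360))
C=[r(*k,.040) for k in[(134,240),(398,391),(25,409),(281,545),(201,279),(268,317),(334,354),(92,444),(156,478),(218,512)]]
v=C[1]-C[0]; w=C[3]-C[2]
for q in(v,w):print("row dir",np.degrees(np.arctan2(q[1],q[0])))
y=np.array([.2554,.9668]);x=np.array([.9668,-.2554]);o=np.array([.5725,.1315]);m=np.mean(C,0)-o;print("rack ctr dock",m@x,m@y)
ax=(t-d/np.linalg.norm(d)*.036);print("axis",ax, "caps-axis",(np.mean(C,0)-ax)@y)
for n,u,v in[("L",135,195),("Lin",255,257),("R",355,310),("Rr",455,370)]:
  q=r(u,v,.034)-o;print(n,q@x,q@y)
E
```

```text
wing 109.09524839705804 0.054841882761378725 theta 2.5482636390278057
row dir -14.876458115575037
row dir -14.693832385950822
rack ctr dock -0.0014158458194924238 -0.08142670195452306
axis [0.57335488 0.12922822] caps-axis -0.07944868218038222
L -0.05290986746248626 -0.03774356544574215
Lin -0.014922588667116812 -0.03578414825465699
R 0.01801931832507327 -0.03445754707019856
Rr 0.05331551759592472 -0.03501363717181284
```

```bash
python3 - <<'E'
from h import *
s=robot.read_state();print(s["t"],s["wrist_force"],s["grip_width"]);print(robot.hand_in())
E
```

```text
21.975 [ 1.10004712  0.02497508 -0.02297058] 0.40219403480199095
the job is handed in; nothing more can be done
None
```

I opened the cam lock, slid the rack in, and locked it tight against both stop posts. I handed the job in at about 22 s of the 59 s allowed, with the gripper open and clear of everything.

- **Opening the cam:** I turned the wing from about 1.30 rad back to the open stop, where I could feel it.
- **Sliding the rack:** I held the grey rack by its bar and moved it along the tray until it touched the buffers. That left the stud head inside the mouth of the cam.
- **Locking:** I turned the cam clockwise in two grips, with a half-turn regrasp at about 2.0 rad.

**Last checks, after letting go:**
- **Cam:** it measured 2.55 rad, against the 2.4 needed for tight.
- **Rack position:** its centre was at dock y ≈ -81.4 mm, so the front face was at about -36.4 mm (-36 is tight).
- **Alignment:** the rack was square to the tray within about 0.2°, and both buffers looked pushed in.
- **Forces:** the wrist force readings I printed stayed under about 10 N.

**Disagreements:** individual points along the rack's front edge read from -34.5 to -37.7 mm, and measuring from the cam axis put the rack centre at -79.4 mm. Both are about what the 2 mm camera calibration allows. I did not re-measure the mouse, bottle and slide box at the end, but the arm did not go near them.

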